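# Seat the sounder and swing its clip shut

## Robot

A 7-joint arm with a two-finger parallel gripper is mounted at the origin on the work surface. World frame = base frame: x ahead of the robot, y to its left, z up, the work surface at z = 0. Lengths are in m, angles in rad, forces in N, time in s.
With the tool pointing down it reaches from about 0.425 to 0.875 m from the base axis. Payload 9.9 kg.
Tool frame: the origin (TCP) lies midway between the tips of the shut fingers; the grasp point (between the pads) lies 19 mm behind it; z points along the fingers, y is the direction in which the jaws open and shut (so a half turn about z gives the same grasp; the last joint's range is limited). The gripper opens to 85 mm and grips with 20 to 120 N. Pads are 22 mm wide; open, the fingers measure 114 mm over their backs; the gripper's body (76 mm by 85 mm) begins 54 mm behind the grasp point. The pads swing forward as they close: fully open they stand 13 mm farther back than shut.
Start: joints at [-1.231, 0.576, 0.025, 1.437, -0.015, 1.129, -0.057], TCP at [0.278, 0.615, 0.231] pointing down, gripper open.
Joint ranges: [-2.76, 2.76], [-0.34, 2.15], [-1.52, 1.57], [0.19, 2.46], [-1.09, 4.23], [0.17, 1.99], [-2.82, 2.82]. Speed limits (rad/s): [2.22, 2.22, 3.01, 3.01, 3.14, 3.14, 3.14].

## Interface

Orientations are given as [roll, pitch, yaw] about the fixed x, y, z axes, in that order (R = Rz(yaw) Ry(pitch) Rx(roll)).
In Python, from rig import bot gives the robot as it stands. The module is installed in compiled form; this text tells all that it offers.
- The arm moves only by the tool jog_arm, never from a script. Its arguments are lists of equal length, an entry for each row: "grip": the closure, from 0 (fully open) to 1 (shut); "translation": the shift along the tool's x, y, z in mm, a list of three; "turn": the turn, a rotation vector about the tool's x, y, z in degrees, a list of three. In form: {"grip": [grip, ...], "translation": [[tx, ty, tz], ...], "turn": [[wx, wy, wz], ...]}. A call has 1 to 20 rows; each row is the pose to reach, as a shift and turn from the pose measured when the call began, along the tool's axes at that moment; what a row does not reach only later rows make up. A row lasts 1/10 s, in which the tool goes at most 50 mm and 8.59 degrees, less where a joint would pass 70% of its speed; a pose out of reach is approached as far as the arm can. A call with a gripper value outside its range is refused whole. The fingers move at their own pace and stop on an object; "newtons" is the grip in N (left out, the last holds). Time passes only in rows, so rows that repeat a pose let the fingers close. It gives the time, the measured TCP pose, the force and the opening at its end, in the units of the state.
- bot.sense(): the state, without advancing time (a new reading comes with each control period).
- bot.grab_frame(name): name is "side" or "top" or "wrist"; returns the picture (400x640x3 uint8, red, green, blue); there is no depth.
- bot.calibration(name): a dict with "fx", "fy", "cx", "cy" (pixels), "dist_coeffs" ([k1, k2, p1, p2, k3] as OpenCV has them; the pictures are not rectified), "R" (3x3) and "t" (3): a world point X has camera coordinates R X + t; the wrist camera has in their place "T_tool_cam" (4x4, takes a point from camera to tool coordinates, whose origin is the TCP and whose axes are the flange's). Camera axes: x right, y down, z forward; pixel columns grow to the right and rows downward; lengths in m; the calibration is good to about 2 mm. A picture is of the moment at which its call begins: read the wrist's pose just before it. calibration takes no time and is no camera call.
- bot.close_job(): hands the job in, once; it reports no verdict.
The state is a dict: "clock": time; "joint_pos": joint angles; "joint_velocities": joint speeds; "effort": joint torques, N m; "tool_pos": TCP position; "tcp_rot": TCP orientation; "wrist_force": force on the tool from outside, world axes, zero at the start; "moment": the same for the moment, N m; "width": opening from 0.0 (shut) to 1.0 (fully open).
Only numpy, scipy, OpenCV 4.12 (cv2) and the standard library are available. Lean on these libraries where they do the work, as an engineer would, in place of code of your own. Each camera call takes 0.05 s, during which the arm holds its last target.

## Task

Nudge the loose black sounder disc with the fingertips across the grey plate until it drops over the rim into its round yellow-floored recess and lies flat and flush, then push the red swivel clip round by its knob, over the sounder, until it is against its stop. Slide and push only: do not pick up or flip the sounder. Leave the blue capacitor, the screwdriver and the brush where they are, and finish with the hand clear.

Things in the scene. Friction and masses are not known exactly. Their poses are not given: they have to be found in the camera images.
- sounder: Loose black disc (buzzer) with a thin steel ring on its top face, 40 mm diameter, 9 mm thick, 20 to 42 g. Origin: centre of its underside; z up through the top face. It starts lying flat on top of the grey plate, 75 to 130 mm from the recess, to one side of it (+y or -y of the plate), and slides easily when pushed at its side.
- plate: Fixed grey front plate lying on the green bench, 220 mm along its x, 280 mm along its y, 24 mm thick (flat top face 24 mm above the bench). Origin: centre of its underside. Three flat lamp windows (red, green, green) mark its -x edge. Its place and yaw (up to 0.4 rad) vary.
- seat (a point): Centre of the floor of the round recess in the middle of the plate; axes as the plate's. The recess is 44 mm in diameter and 9 mm deep with plain upright walls, its rim level with the plate's top face, its floor yellow (15 mm above the bench). The sounder fits with 2 mm play all round and is then flush with the plate's top.
- clip (a joint): Angle (rad) of the red swivel clip about an upright pivot: 0 = shut, against its stop, with the clip lying along the plate's +x over the middle of the recess; it grows as the clip opens, clockwise seen from above (at 1.57 it points to the plate's -y). Starts open, 1.6 to 2.2; open stop at 2.4. Stays where it is left; needs about 0.5 N at the knob.
- clip_pivot (a point): The clip's pivot axis at the plate's top face, 46 mm from the centre of the recess on the plate's -x side. The clip is a flat red bar 14 mm wide reaching 52 mm from the pivot, its underside 3 mm and its top 8 mm above the plate's top face, so that it passes over a flush sounder but strikes one that stands proud. A round steel boss of 16 mm diameter, 7.5 mm high, is at the pivot.
- clip_knob (a point): Top centre of the red upright round knob on the clip, 42 mm from the pivot. Knob 12 mm in diameter; it stands 20 mm above the bar, its top 28 mm above the plate's top face. Push it sideways along its arc about the pivot.
- capacitor: Bystander: loose upright blue can, 30 mm diameter, 35 mm high, standing on the plate on the other side of the recess from the sounder. Origin: centre of its underside.
- screwdriver: Bystander: loose screwdriver lying on the bench to the left (+y) of the plate. Origin near its middle, on the underside.
- brush: Bystander: loose bench brush lying on the bench to the right (-y) of the plate. Origin near its middle, on the underside.

How it is judged:
By the outcome, as a careful person would: the job done as asked, in the order asked, and still so for the second after the job is handed in, with the robot touching nothing.
It also fails if it takes over 53 s, if anything falls off the work surface, if the arm or the gripper's body presses on something with over 40 N, if the wrist force passes 120 N, or if a joint passes its speed limit or range.

## Working session

There is one attempt and no reset: what is moved stays moved. The work goes in short steps, Python scripts to look and compute and a tool call to move; the robot and the scene stay as the last step left them, time stands still between calls to the robot, and variables do not carry over. Pictures are saved under pics/ and viewed, and the job is handed in when it is done.

Besides the shell and the picture viewer there is one more tool, called after "Emit:" as name(argument=value, ...), one argument or row to a line, values as JSON. jog_arm: Moves the arm, as the interface text tells. Its arguments: {"type":"object","properties":{"grip":{"type":"array","items":{"type":"number"}},"translation":{"type":"array","items":{"type":"array","items":{"type":"number"}}},"turn":{"type":"array","items":{"type":"array","items":{"type":"number"}}},"newtons":{"type":"number"}},"required":["grip","translation","turn"]}

```bash
mkdir -p pics; python3 - <<'E'
from rig import bot
import cv2,numpy as np
s=bot.sense();print({k:np.round(v,3).tolist() for k,v in s.items()})
for n in ("top","side"):
    im=bot.grab_frame(n);cv2.imwrite(f"pics/{n}0.png",im[:,:,::-1])
    print(n,{k:np.round(v,4).tolist() for k,v in bot.calibration(n).items()})
print(bot.calibration("wrist"))
E
```

```text
{'clock': 0.0, 'joint_pos': [-1.231, 0.577, 0.025, 1.438, -0.015, 1.129, -0.057], 'joint_velocities': [0.002, 0.0, -0.0, -0.001, 0.001, 0.001, 0.001], 'effort': [-0.001, -76.576, 2.25, -28.596, 0.015, 0.013, 0.0], 'tool_pos': [0.277, 0.615, 0.23], 'tcp_rot': [-3.14, 0.0, 2.718], 'wrist_force': [-0.174, 0.531, -0.589], 'moment': [-0.017, -0.028, -0.0], 'width': 1.003}
top {'fx': 502.6497, 'fy': 502.6497, 'cx': 320.3288, 'cy': 202.3057, 'dist_coeffs': [0.0253, 0.0, 0.0, 0.0, 0.0], 'R': [[-0.0052, -0.9999, -0.01], [-0.9889, 0.0066, -0.1481], [0.1482, 0.0091, -0.9889]], 't': [0.0074, 0.5288, 1.3948]}
side {'fx': 374.0291, 'fy': 374.0291, 'cx': 318.4903, 'cy': 207.8433, 'dist_coeffs': [-0.0705, 0.0, 0.0, 0.0, 0.0], 'R': [[0.7185, -0.6955, 0.006], [-0.5149, -0.5377, -0.6676], [0.4676, 0.4766, -0.7445]], 't': [-0.3943, 0.3154, 0.9019]}
{'fx': 347.2227664847381, 'fy': 347.2227664847381, 'cx': 318.84133829922996, 'cy': 193.4088152365475, 'dist_coeffs': array([-0.03704061,  0.        ,  0.        ,  0.        ,  0.        ]), 'T_tool_cam': array([[-8.35712903e-04, -9.48957974e-01, -3.15401435e-01,
         8.14813518e-02],
       [ 9.99999203e-01, -4.94629160e-04, -1.16147205e-03,
        -8.29481971e-04],
       [ 9.46181418e-04, -3.15402154e-01,  9.48957631e-01,
        -1.42070916e-01],
       [ 0.00000000e+00,  0.00000000e+00,  0.00000000e+00,
         1.00000000e+00]])}
```

View pics/top0.png

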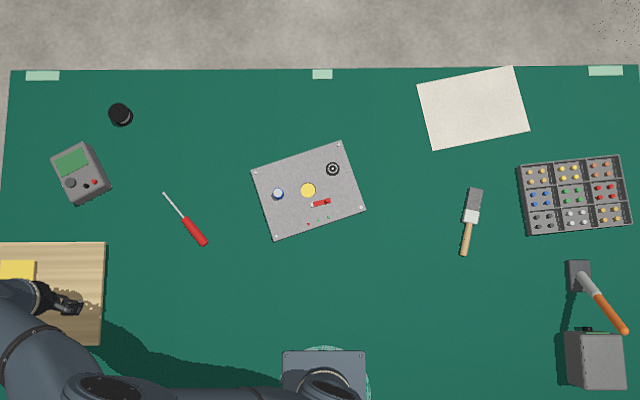

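View pics/side0.png

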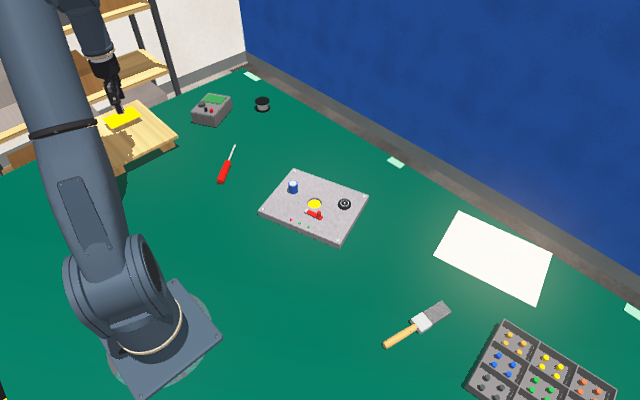

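```bash
cat > h.py <<'E'
from rig import bot
import cv2,numpy as np
from scipy.spatial.transform import Rotation as Ro
def cam(n,s=None):
    c=bot.calibration(n);K=np.array([[c['fx'],0,c['cx']],[0,c['fy'],c['cy']],[0,0,1]]);d=np.array(c['dist_coeffs'])
    if n=='wrist':
        T=np.eye(4);T[:3,:3]=Ro.from_euler('xyz',s['tcp_rot']).as_matrix();T[:3,3]=s['tool_pos']
        W=np.linalg.inv(T@c['T_tool_cam']);return K,d,W[:3,:3],W[:3,3]
    return K,d,np.array(c['R']),np.array(c['t'])
def unproj(C,px,z):
    K,d,R,t=C
    p=cv2.undistortPoints(np.array(px,float).reshape(-1,1,2),K,d).reshape(-1,2)
    r=np.c_[p,np.ones(len(p))]@R; o=-R.T@t
    return o+r*((z-o[2])/r[:,2])[:,None]
def proj(C,X):
    K,d,R,t=C
    return cv2.projectPoints(np.array(X,float).reshape(-1,3),cv2.Rodrigues(R)[0],t,K,d)[0].reshape(-1,2)
E
python3 - <<'E'
import cv2
a=cv2.imread('pics/top0.png')[130:250,240:380]
cv2.imwrite('pics/topc.png',cv2.resize(a,None,fx=5,fy=5,interpolation=cv2.INTER_CUBIC)[:600])
a=cv2.imread('pics/side0.png')[160:255,250:380]
cv2.imwrite('pics/sidec.png',cv2.resize(a,None,fx=6,fy=6,interpolation=cv2.INTER_CUBIC))
E
```

```text
(no output)
```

View pics/topc.png

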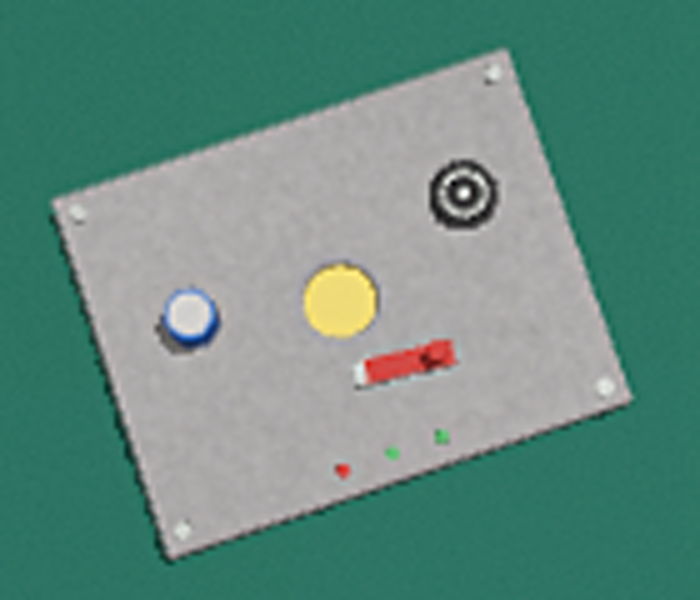

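View pics/sidec.png

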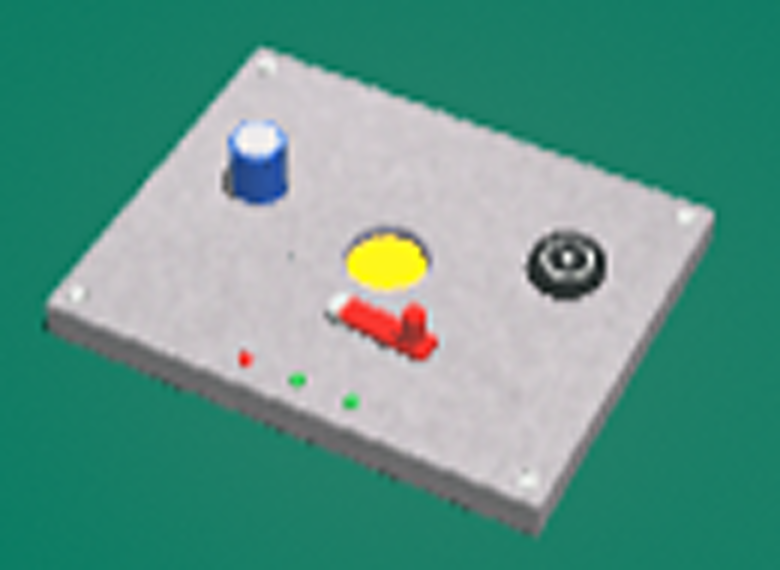

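The top crop shows the plate corners at about (507,50), (53,203), (168,558) and (631,400), all in crop pixels. The recess is at (341,301), the sounder at (464,194), the pivot near (361,373) and the knob near (433,357).

```bash
python3 - <<'E'
from h import *
C=cam('top')
f=lambda p,o=(240,130),k=5:(np.array(p,float)+.5)/k-.5+np.array(o)
c=unproj(C,f([(507,50),(53,203),(168,557),(631,400)]),.024)
print(c.round(4)); print('centre',c.mean(0).round(4),[np.linalg.norm(c[i]-c[(i+1)%4]).round(4) for i in range(4)])
xa=(c[0]+c[1]-c[2]-c[3]);print('yaw',np.arctan2(xa[1],xa[0]))
ya=(c[1]+c[2]-c[0]-c[3]);print('yaw2',np.arctan2(-ya[0],ya[1]))
ps=[('seatfl',(341,301),.015),('sounder',(464,194),.033),('pivot',(361,373),.0315),('tip',(455,351),.032),('knob',(433,353),.052),('cap',(190,314),.059)]
yaw=np.arctan2(xa[1],xa[0]);o=c.mean(0);R=Ro.from_euler('z',yaw).as_matrix()
for n,p,z in ps:
    X=unproj(C,f([p]),z)[0];print(n,X.round(4),'plate',(R.T@(X-o)).round(4))
C=cam('side');g=lambda p:f(p,(250,160),6)
c=unproj(C,g([(712,212),(262,46),(50,305),(538,513)]),.024);print('side centre',c.mean(0).round(4))
for n,p,z in [('seatfl',(388,262),.015),('sounder',(567,261),.033),('knob',(413,308),.052),('cap',(260,138),.059)]:
    X=unproj(C,g([p]),z)[0];print(n,X.round(4),'plate',(R.T@(X-o)).round(4))
E
```

```text
[[ 0.717  -0.0573  0.024 ]
 [ 0.6272  0.2083  0.024 ]
 [ 0.4205  0.1394  0.024 ]
 [ 0.5091 -0.1263  0.024 ]]
centre [0.5684 0.041  0.024 ] [np.float64(0.2804), np.float64(0.2179), np.float64(0.2801), np.float64(0.219)]
yaw 0.32089322469549886
yaw2 0.32405789431408494
seatfl [0.5696 0.0408 0.015 ] plate [ 0.0011 -0.0006 -0.009 ]
sounder [ 0.6288 -0.0312  0.033 ] plate [ 0.0345 -0.0876  0.009 ]
pivot [0.5247 0.0288 0.0315] plate [-0.0453  0.0022  0.0075]
tip [ 0.5371 -0.0252  0.032 ] plate [-0.0507 -0.053   0.008 ]
knob [ 0.5329 -0.0125  0.052 ] plate [-0.0506 -0.0396  0.028 ]
cap [0.555  0.1246 0.059 ] plate [0.0136 0.0835 0.035 ]
side centre [0.5701 0.0419 0.024 ]
seatfl [0.5739 0.0454 0.015 ] plate [ 0.0066  0.0024 -0.009 ]
sounder [ 0.6297 -0.03    0.033 ] plate [ 0.0358 -0.0867  0.009 ]
knob [ 0.5381 -0.0102  0.052 ] plate [-0.0449 -0.0391  0.028 ]
cap [0.5586 0.1267 0.059 ] plate [0.0177 0.0844 0.035 ]
```

```bash
cat >> h.py <<'E'
def rel(s,p,yaw=None,q=None):
    R0=Ro.from_euler('xyz',s['tcp_rot']); 
    t=R0.inv().apply(np.array(p)-s['tool_pos'])*1000
    w=(R0.inv()*Ro.from_euler('xyz',[np.pi,0,yaw])).as_rotvec(degrees=True) if yaw is not None else None
    return t.round(1),None if w is None else w.round(2)
E
python3 - <<'E'
from h import *
s=bot.sense()
seat=np.array([.570,.0415]);sd=np.array([.629,-.031]);d=seat-sd;L=np.linalg.norm(d);d/=L
print(d,L,np.arctan2(d[1],d[0]));a=sd-.042*d;print(a)
print(rel(s,[*a,.12],np.arctan2(d[1],d[0])))
E
```

```text
[-0.63119657  0.7756229 ] 0.09347325820789605 2.253891293551865
[ 0.65551026 -0.06357616]
(array([-623.7, -462.9,  111.2]), array([-8.000e-02,  2.000e-02,  2.659e+01]))
```

Emit:
jog_arm(
  grip=[0.72,0.72,0.72,0.72,0.72,0.72,0.72,0.72,0.72,0.72,0.72,0.72,0.72,0.72,0.72,0.72,0.72,0.72,0.72,0.72],
  translation=[
    [-624,-463,40],
    [-624,-463,40],
    [-624,-463,40],
    [-624,-463,40],
    [-624,-463,40],
    [-624,-463,40],
    [-624,-463,40],
    [-624,-463,40],
    [-624,-463,40],
    [-624,-463,40],
    [-624,-463,40],
    [-624,-463,40],
    [-624,-463,40],
    [-624,-463,40],
    [-624,-463,40],
    [-624,-463,111],
    [-624,-463,111],
    [-624,-463,111],
    [-624,-463,111],
    [-624,-463,111],
  ],
  turn=[
    [0,0,26.6],
    [0,0,26.6],
    [0,0,26.6],
    [0,0,26.6],
    [0,0,26.6],
    [0,0,26.6],
    [0,0,26.6],
    [0,0,26.6],
    [0,0,26.6],
    [0,0,26.6],
    [0,0,26.6],
    [0,0,26.6],
    [0,0,26.6],
    [0,0,26.6],
    [0,0,26.6],
    [0,0,26.6],
    [0,0,26.6],
    [0,0,26.6],
    [0,0,26.6],
    [0,0,26.6],
  ],
)

```text
clock: 2.1
tool_pos: [0.6565, -0.0627, 0.122]
tcp_rot: [3.141, 0.002, 2.255]
wrist_force: [0.3, -0.5, 0.2]
width: 0.282
```

```bash
python3 - <<'E'
from h import *
s=bot.sense();im=bot.grab_frame('wrist');cv2.imwrite('pics/w1.png',im[:,:,::-1])
im=bot.grab_frame('side');cv2.imwrite('pics/s1.png',cv2.resize(im[100:260,240:400,::-1],None,fx=3.5,fy=3.5,interpolation=cv2.INTER_CUBIC))
C=cam('wrist',s)
for p in ([.57,.0415,.015],[.629,-.031,.033],[.535,-.0115,.052]):print(proj(C,p))
E
```

```text
[[318.5413691 -10.7328501]]
[[318.53321242 139.38760695]]
[[209.21596426  11.97466602]]
```

View pics/w1.png

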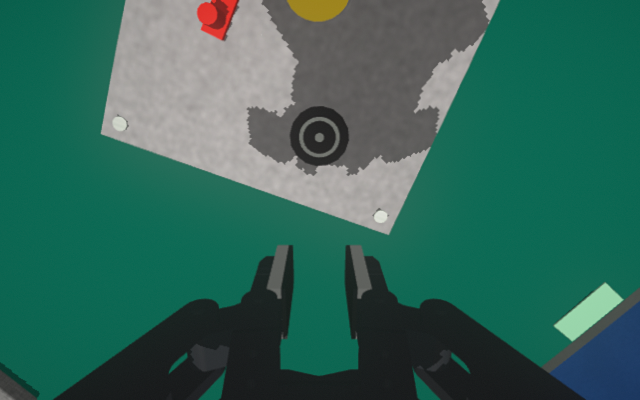

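View pics/s1.png

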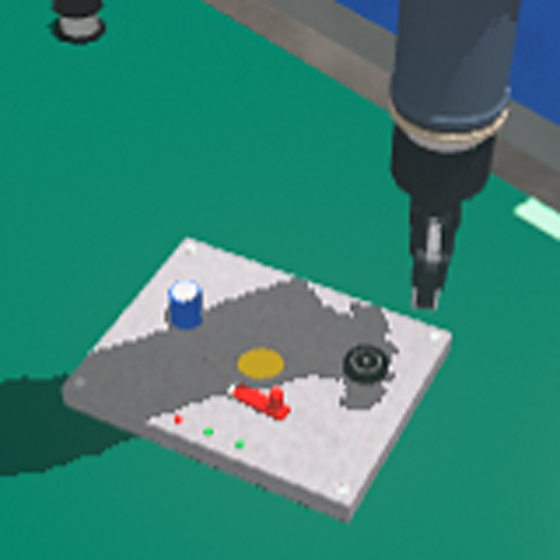

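Emit:
jog_arm(
  grip=[0.72,0.72,0.72,0.72,0.72],
  translation=[
    [0,0,40],
    [0,0,75],
    [0,0,90],
    [0,0,92],
    [0,0,92],
  ],
  turn=[
    [0,0,0],
    [0,0,0],
    [0,0,0],
    [0,0,0],
    [0,0,0],
  ],
)

```text
clock: 2.7
tool_pos: [0.6575, -0.0628, 0.0313]
tcp_rot: [3.14, 0.003, 2.255]
wrist_force: [0.7, 0.1, -0.1]
width: 0.283
```

Emit:
jog_arm(
  grip=[0.72,0.72],
  translation=[
    [0,0,2],
    [0,0,2],
  ],
  turn=[
    [0,0,0],
    [0,0,0],
  ],
)

```text
clock: 2.9
tool_pos: [0.6585, -0.0629, 0.0309]
tcp_rot: [3.138, 0.005, 2.255]
wrist_force: [-0.1, -0.2, 0.3]
width: 0.283
```

Emit:
jog_arm(
  grip=[0.72,0.72],
  translation=[
    [0,0,1],
    [0,0,1],
  ],
  turn=[
    [0,0,0],
    [0,0,0],
  ],
)

```text
clock: 3.1
tool_pos: [0.659, -0.0629, 0.0306]
tcp_rot: [3.137, 0.006, 2.255]
wrist_force: [-0.7, 1.3, 0.6]
width: 0.283
```

```bash
python3 - <<'E'
from h import *
s=bot.sense();print(s['tool_pos'],s['wrist_force'])
im=bot.grab_frame('side');cv2.imwrite('pics/s2.png',cv2.resize(im[150:260,280:400,::-1],None,fx=5,fy=5,interpolation=cv2.INTER_CUBIC))
im=bot.grab_frame('wrist');cv2.imwrite('pics/w2.png',im[:,:,::-1])
E
```

```text
[ 0.65895109 -0.06294741  0.03055717] [-0.69965123  1.25715346  0.61507067]
```

View pics/s2.png

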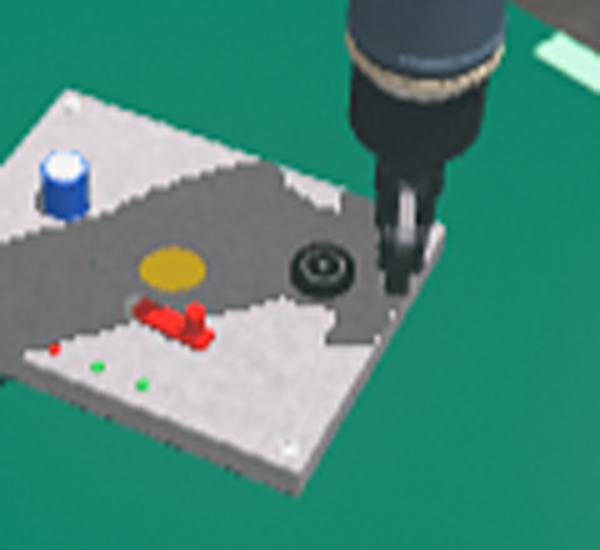

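View pics/w2.png

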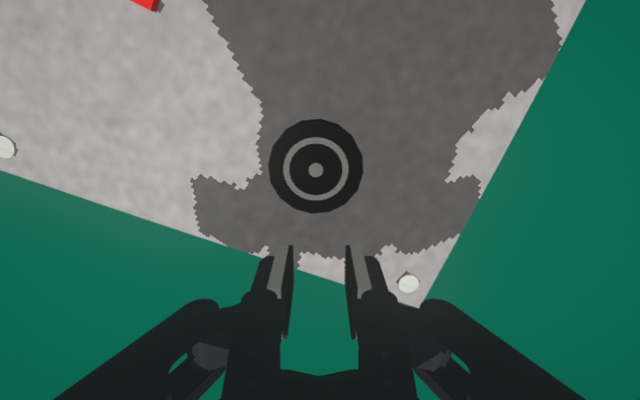

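```bash
python3 - <<'E'
from h import *
s=bot.sense();C=cam('wrist',s);print(s['joint_velocities'].round(3) if hasattr(s['joint_velocities'],'round') else s['joint_velocities'])
sd=unproj(C,[(316,166)],.033)[0];print(sd)
seat=np.array([.570,.0415]);d=seat-sd[:2];L=np.linalg.norm(d);d/=L;y=np.arctan2(d[1],d[0]);print(L,d,y)
for k in (.042,.030):
    print(rel(s,[*(sd[:2]-k*d),.027],y))
print(rel(s,[*(seat-.027*d),.027],y))
E
```

```text
[-0.     0.002  0.     0.002  0.     0.    -0.001]
[ 0.62741664 -0.02812972  0.033     ]
0.09024948490413794 [-0.63619913  0.7715249 ] 2.2603580857825967
(array([ 4.7, -2. ,  3.2]), array([ 0.24,  0.29, -0.29]))
(array([16.7, -2.1,  3.1]), array([ 0.24,  0.29, -0.29]))
(array([110. ,  -2.6,   2.6]), array([ 0.24,  0.29, -0.29]))
```

Emit:
jog_arm(
  grip=[0.72,0.72,0.72],
  translation=[
    [5,-2,3],
    [5,-2,5],
    [5,-2,5],
  ],
  turn=[
    [0.4,0.4,-0.3],
    [0.4,0.4,-0.3],
    [0.4,0.4,-0.3],
  ],
)

```text
clock: 3.5
tool_pos: [0.6536, -0.0601, 0.0246]
tcp_rot: [-3.138, -0.003, 2.261]
wrist_force: [0.8, 0.2, 0.2]
width: 0.275
```

Emit:
jog_arm(
  grip=[0.72,0.72],
  translation=[
    [0,0,2],
    [0,0,3],
  ],
  turn=[
    [-0.2,-0.2,0],
    [-0.2,-0.2,0],
  ],
)

```text
clock: 3.7
tool_pos: [0.654, -0.0602, 0.024]
tcp_rot: [3.14, 0.002, 2.26]
wrist_force: [-9.3, 2.9, 33.6]
width: 0.276
```

Emit:
jog_arm(
  grip=[0.72,0.72],
  translation=[
    [0,0,-2],
    [0,0,-2],
  ],
  turn=[
    [0,0,0],
    [0,0,0],
  ],
)

```text
clock: 3.9
tool_pos: [0.6544, -0.0604, 0.0266]
tcp_rot: [3.139, 0.003, 2.26]
wrist_force: [-0.4, -0.9, 0.2]
width: 0.277
```

```bash
python3 - <<'E'
from h import *
s=bot.sense();print(s['tool_pos'],s['tcp_rot'],s['wrist_force'])
sd=np.array([.6274,-.0281]);seat=np.array([.570,.0415]);d=seat-sd;d/=np.linalg.norm(d);y=np.arctan2(d[1],d[0])
for k in (.06,.04,.027): print(rel(s,[*(seat-k*d),.026],y))
E
```

```text
[ 0.65441863 -0.06036425  0.02660189] [3.13926985e+00 2.74877403e-03 2.26025908e+00] [-0.36068016 -0.8862368   0.20339889]
(array([72.3, -0.3,  0.4]), array([ 0.13,  0.16, -0.01]))
(array([92.3, -0.3,  0.3]), array([ 0.13,  0.16, -0.01]))
(array([105.3,  -0.3,   0.3]), array([ 0.13,  0.16, -0.01]))
```

Push 60 mm first, then look.

Emit:
jog_arm(
  grip=[0.72,0.72,0.72,0.72,0.72,0.72,0.72,0.72,0.72,0.72,0.72,0.72,0.72,0.72,0.72,0.72],
  translation=[
    [4,0,0.5],
    [8,0,0.5],
    [12,0,0.5],
    [16,0,0.5],
    [20,0,0.5],
    [24,0,0.5],
    [28,0,0.5],
    [32,0,0.5],
    [36,0,0.5],
    [40,0,0.5],
    [44,0,0.5],
    [48,0,0.5],
    [52,0,0.5],
    [56,0,0.5],
    [60,0,0.5],
    [60,0,0.5],
  ],
  turn=[
    [0.1,0.1,0],
    [0.1,0.1,0],
    [0.1,0.1,0],
    [0.1,0.1,0],
    [0.1,0.1,0],
    [0.1,0.1,0],
    [0.1,0.1,0],
    [0.1,0.1,0],
    [0.1,0.1,0],
    [0.1,0.1,0],
    [0.1,0.1,0],
    [0.1,0.1,0],
    [0.1,0.1,0],
    [0.1,0.1,0],
    [0.1,0.1,0],
    [0.1,0.1,0],
  ],
)

```text
clock: 5.5
tool_pos: [0.6158, -0.0133, 0.0259]
tcp_rot: [3.141, 0.0, 2.261]
wrist_force: [-0.1, -0.5, 0.7]
width: 0.281
```

```bash
python3 - <<'E'
from h import *
s=bot.sense();print(s['tool_pos'],s['tcp_rot'])
im=bot.grab_frame('wrist');cv2.imwrite('pics/w3.png',im[:,:,::-1])
seat=np.array([.570,.0415,.024])
C=cam('wrist',s);print(proj(C,seat))
E
```

```text
[ 0.61584504 -0.01334384  0.02594396] [3.14108007e+00 4.79827931e-04 2.26096875e+00]
[[320.35845657 103.20962951]]
```

View pics/w3.png

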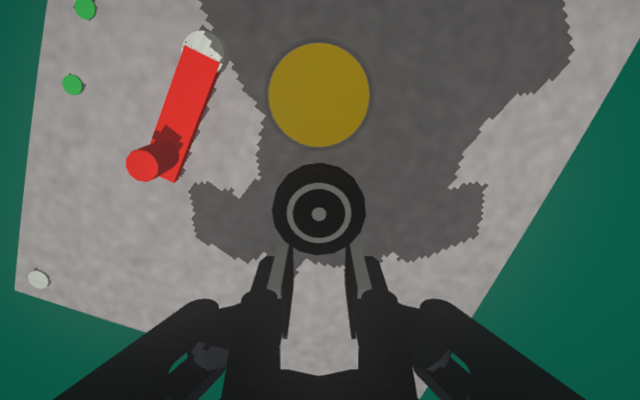

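The disc sits nested between the fingertips at (319,209), with its column in line with the recess at (319,95).

```bash
python3 - <<'E'
from h import *
s=bot.sense();C=cam('wrist',s)
sd=unproj(C,[(319,209)],.033)[0]
fl=unproj(C,[(319,95)],.015)[0]
# rim top edge extents rows 38..150
rm=unproj(C,[(319,38),(319,149)],.024);print('rim',rm.round(4),rm.mean(0),'floor ctr',fl.round(4))
T=Ro.from_euler('xyz',s['tcp_rot']);f=lambda p:(T.inv().apply(p-s['tool_pos'])*1000).round(1)
print('tool frame disc',f(sd),'floor',f(fl),'rim',f(rm.mean(0)))
print('plate-true seat', f(np.array([.57,.0415,.015])))
E
```

```text
rim [[0.5544 0.0597 0.024 ]
 [0.5818 0.0264 0.024 ]] [0.56807951 0.04303269 0.024     ] floor ctr [0.5681 0.043  0.015 ]
tool frame disc [29.3 -1.  -7. ] floor [74.3 -1.  10.9] rim [74.3 -1.   1.9]
plate-true seat [71.9 -0.5 10.9]
```

Emit:
jog_arm(
  grip=[0.72,0.72,0.72,0.72,0.72,0.72,0.72,0.72,0.72,0.72,0.72,0.72,0.72,0.72,0.72,0.72],
  translation=[
    [4,0,0],
    [8,0,0],
    [12,0,0],
    [16,0,0],
    [20,0,0],
    [23,0,0],
    [26,0,0],
    [29,0,0],
    [32,0,0],
    [34,0,0],
    [36,0,0],
    [38,0,0],
    [40,0,0],
    [42,0,0],
    [43,0,0],
    [43,0,0],
  ],
  turn=[
    [0,0,0],
    [0,0,0],
    [0,0,0],
    [0,0,0],
    [0,0,0],
    [0,0,0],
    [0,0,0],
    [0,0,0],
    [0,0,0],
    [0,0,0],
    [0,0,0],
    [0,0,0],
    [0,0,0],
    [0,0,0],
    [0,0,0],
    [0,0,0],
  ],
)

```text
clock: 7.15
tool_pos: [0.5886, 0.0197, 0.0259]
tcp_rot: [3.141, 0.001, 2.261]
wrist_force: [-0.3, -0.2, 0.4]
width: 0.279
```

```bash
python3 - <<'E'
from h import *
s=bot.sense();print(s['tool_pos'],s['tcp_rot'])
im=bot.grab_frame('wrist');cv2.imwrite('pics/w4.png',im[:,:,::-1])
im=bot.grab_frame('side');cv2.imwrite('pics/s4.png',cv2.resize(im[150:260,260:390,::-1],None,fx=5,fy=5,interpolation=cv2.INTER_CUBIC))
E
```

```text
[0.58860891 0.01967158 0.02592663] [3.14106456e+00 6.74944345e-04 2.26102715e+00]
```

View pics/w4.png

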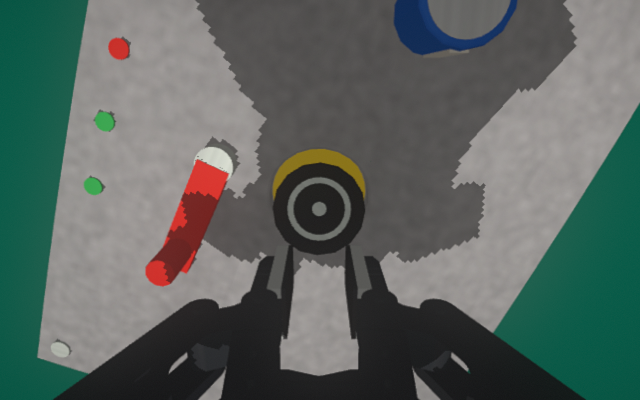

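View pics/s4.png

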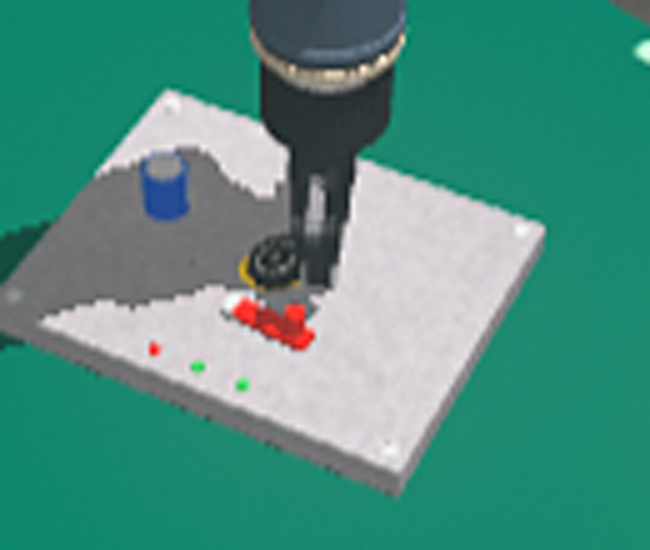

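```bash
python3 - <<'E'
from h import *
s=bot.sense();C=cam('wrist',s)
T=Ro.from_euler('xyz',s['tcp_rot']);f=lambda p:(T.inv().apply(p-s['tool_pos'])*1000).round(1)
print(f(unproj(C,[(319,149)],.024)),f(unproj(C,[(319,162),(319,209),(319,255)],.033)),f(unproj(C,[(319,162),(319,209),(319,255)],.028)))
print(f(np.array([.5695,.042,.024])))
E
```

```text
[[52.8 -1.   1.9]] [[49.3 -1.  -7.1]
 [29.3 -1.  -7.1]
 [ 7.8 -1.  -7.1]] [[48.1 -1.  -2.1]
 [27.4 -1.  -2.1]
 [ 5.1 -1.  -2.1]]
[29.6 -0.5  1.9]
```

Emit:
jog_arm(
  grip=[0.72,0.72,0.72,0.72,0.72],
  translation=[
    [0.5,0,0],
    [1,0,0],
    [1.5,0,0],
    [1.5,0,0],
    [1.5,0,0],
  ],
  turn=[
    [0,0,0],
    [0,0,0],
    [0,0,0],
    [0,0,0],
    [0,0,0],
  ],
)

```text
clock: 7.75
tool_pos: [0.5878, 0.0206, 0.0259]
tcp_rot: [3.141, 0.001, 2.261]
wrist_force: [0.2, -0.9, 0.7]
width: 0.281
```

```bash
python3 - <<'E'
from h import *
s=bot.sense();print(s['tool_pos'],s['tcp_rot'])
im=bot.grab_frame('wrist');cv2.imwrite('pics/w5.png',im[:,:,::-1])
E
```

```text
[0.58782493 0.02062287 0.02591715] [3.14100887e+00 8.52289142e-04 2.26074607e+00]
```

View pics/w5.png

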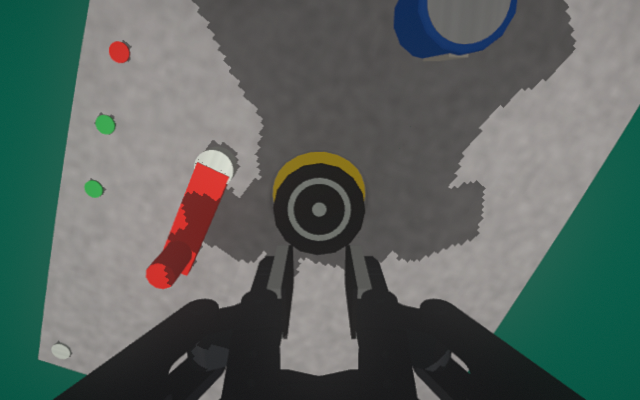

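Emit:
jog_arm(
  grip=[0.72,0.72,0.72,0.72],
  translation=[
    [0.7,0,0],
    [1.4,0,0],
    [1.7,0,0],
    [1.7,0,0],
  ],
  turn=[
    [0,0,0],
    [0,0,0],
    [0,0,0],
    [0,0,0],
  ],
)

```text
clock: 8.2
tool_pos: [0.5867, 0.022, 0.0259]
tcp_rot: [3.141, 0.001, 2.261]
wrist_force: [-1.0, 0.6, -1.1]
width: 0.28
```

```bash
python3 - <<'E'
from h import *
s=bot.sense();print(s['tool_pos'],s['tcp_rot'])
a=bot.grab_frame('wrist')[:,:,::-1];a=cv2.resize(a[120:280,230:410],None,fx=3.5,fy=3.5)
b=bot.grab_frame('side')[:,:,::-1];b=cv2.resize(b[180:225,285:345],None,fx=8,fy=8,interpolation=cv2.INTER_CUBIC)
cv2.imwrite('pics/w6.png',a);cv2.imwrite('pics/s6.png',b)
E
```

```text
[0.5866636  0.02201522 0.02593231] [3.14103627e+00 7.91814503e-04 2.26087360e+00]
```

View pics/w6.png

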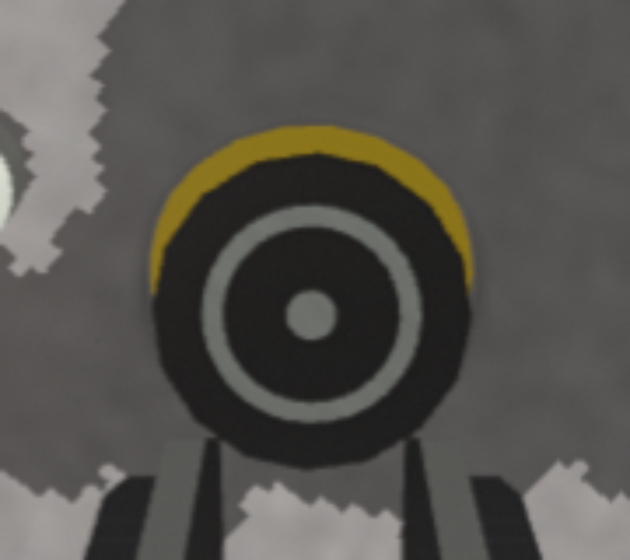

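View pics/s6.png

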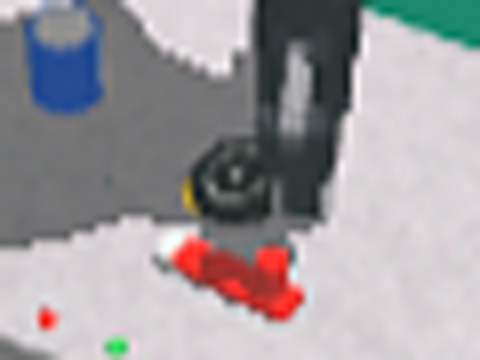

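The disc looks concentric with the recess but still proud, so it is probably held by the fingers. I'll back off slightly.

Emit:
jog_arm(
  grip=[0.72,0.72,0.72,0.72],
  translation=[
    [-1,0,0],
    [-3,0,0],
    [-5,0,0],
    [-5,0,0],
  ],
  turn=[
    [0,0,0],
    [0,0,0],
    [0,0,0],
    [0,0,0],
  ],
)

```text
clock: 8.7
tool_pos: [0.5902, 0.0176, 0.026]
tcp_rot: [3.141, 0.001, 2.26]
wrist_force: [-0.7, -0.1, 0.1]
width: 0.284
```

```bash
python3 - <<'E'
from h import *
s=bot.sense();print(s['tool_pos'],s['tcp_rot'])
a=bot.grab_frame('wrist')[:,:,::-1];cv2.imwrite('pics/w7f.png',a);a=cv2.resize(a[100:280,230:410],None,fx=3.3,fy=3.3)
cv2.imwrite('pics/w7.png',a)
E
```

```text
[0.59021957 0.01760358 0.02597703] [3.14088284e+00 1.24113672e-03 2.26024611e+00]
```

View pics/w7.png

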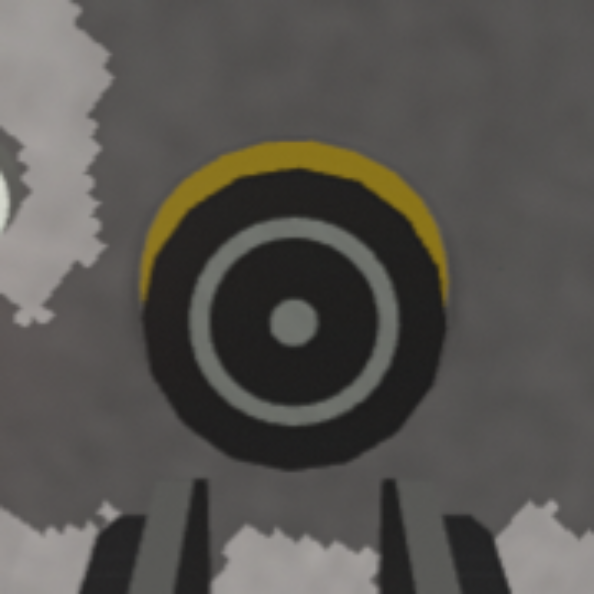

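```bash
python3 - <<'E'
from h import *
from scipy.optimize import least_squares as ls
a=cv2.imread('pics/w7f.png');hsv=cv2.cvtColor(a,cv2.COLOR_BGR2HSV)
s=bot.sense();C=cam('wrist',s)
T=Ro.from_euler('xyz',s['tcp_rot']);f=lambda p:(T.inv().apply(p-s['tool_pos'])*1000)
y=((hsv[...,1]>120)&(abs(hsv[...,0].astype(int)-25)<8)).astype(np.uint8)
up=[];dn=[]
for c in range(276,364,3):
    r=np.where(y[100:260,c])[0]+100
    if len(r)>2: up.append((c,r.min()));dn.append((c,r.max()+1))
U=f(unproj(C,up,.024))[:,:2];
g=ls(lambda q:np.hypot(*(U-q[:2]).T)-q[2],[28,0,22]);print('rim fit',g.x,abs(g.fun).max())
g2=ls(lambda q:np.hypot(*(U-q[:2]).T)-22,[28,0]);print('rim fit R22',g2.x,abs(g2.fun).max())
k=cv2.inRange(a[120:250,260:380],(0,0,0),(45,45,45))
for z in (.024,.027,.030,.033):
    D=f(unproj(C,dn,z))[:,:2];g=ls(lambda q:np.hypot(*(D-q[:2]).T)-q[2],[28,0,20]);print(z,'front edge fit',g.x,abs(g.fun).max())
    print('  dot',f(unproj(C,[(230+294/3.3,100+322/3.3)],z))[0], 'ring dia lr,tb',[np.linalg.norm(np.diff(f(unproj(C,p,z)),axis=0)) for p in ([(230+188/3.3,197.6),(230+400/3.3,197.6)],[(319,100+216/3.3),(319,100+427/3.3)])],'disc back',f(unproj(C,[(319,100+470/3.3)],z))[0][0])
E
```

```text
rim fit [34.48485002 -1.22127897 21.01406598] 0.24273047666121883
rim fit R22 [33.35458029 -1.26076396] 0.6885771479866598
0.024 front edge fit [32.18501242 -1.16045705 19.43249563] 0.3582125709042465
  dot [31.23023925 -0.97209875  1.89573584] ring dia lr,tb [np.float64(28.19593485505423), np.float64(29.72517410764875)] disc back 9.43979197075411
0.027 front edge fit [33.20419729 -1.1551239  19.02741983] 0.3507455269931796
  dot [32.26932682 -0.97069199 -1.10532665] ring dia lr,tb [np.float64(27.60818252016753), np.float64(29.10554434270228)] disc back 10.93310764788646
0.03 front edge fit [34.22338235 -1.14979076 18.62234389] 0.34327848619860646
  dot [33.30841438 -0.96928524 -4.10638915] ring dia lr,tb [np.float64(27.02043018528092), np.float64(28.485914577755825)] disc back 12.426423325018892
0.033 front edge fit [35.24256741 -1.14445763 18.21726794] 0.3358114386141047
  dot [34.34750195 -0.96787849 -7.10745164] ring dia lr,tb [np.float64(26.432677850394224), np.float64(27.866284812809287)] disc back 13.919739002151312
```

Emit:
jog_arm(
  grip=[0.72,0.72,0.72,0.72,0.72],
  translation=[
    [-15,0,0],
    [-40,0,-10],
    [-70,0,-30],
    [-90,0,-40],
    [-90,0,-40],
  ],
  turn=[
    [0,0,0],
    [0,0,0],
    [0,0,0],
    [0,0,0],
    [0,0,0],
  ],
)

```text
clock: 9.25
tool_pos: [0.6502, -0.0566, 0.0679]
tcp_rot: [3.139, 0.006, 2.256]
wrist_force: [0.1, -0.5, 0.3]
width: 0.277
```

```bash
python3 - <<'E'
from h import *
s=bot.sense();print(s['tool_pos'],s['tcp_rot'])
a=bot.grab_frame('wrist')[:,:,::-1];cv2.imwrite('pics/w8.png',a)
b=bot.grab_frame('side')[:,:,::-1];b=cv2.resize(b[175:235,280:360],None,fx=8,fy=8,interpolation=cv2.INTER_CUBIC)
cv2.imwrite('pics/s8.png',b)
C=cam('side')
for z in (.015,.024,.033):print((proj(C,[.5695,.042,z])-[280,175])*8)
E
```

```text
[ 0.6502473  -0.05657732  0.06789974] [3.1390251  0.00614294 2.25609376]
[[271.82078955 236.29075463]]
[[271.75218415 220.77668234]]
[[271.68292958 205.08442929]]
```

View pics/w8.png

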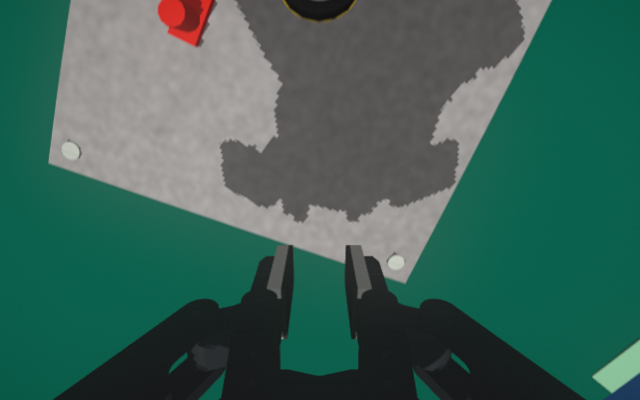

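View pics/s8.png

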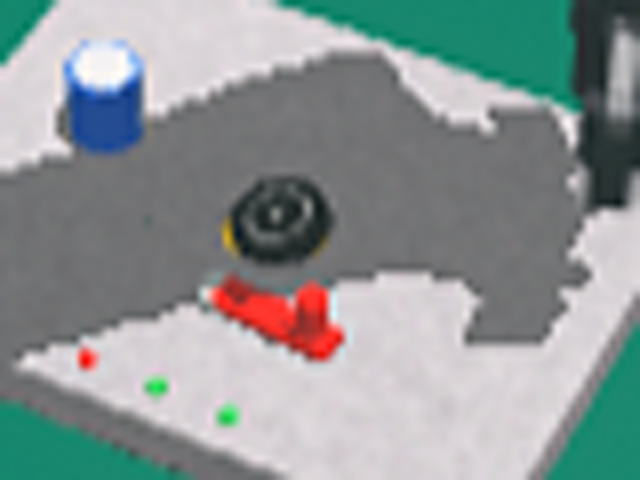

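Emit:
jog_arm(
  grip=[0.72,0.72,0.72,0.72,0.72],
  translation=[
    [20,0,-20],
    [60,0,-35],
    [100,0,-35],
    [110,0,-35],
    [110,0,-35],
  ],
  turn=[
    [0,0,0],
    [0,0,0],
    [0,0,0],
    [0,0,0],
    [0,0,0],
  ],
)

```text
clock: 9.85
tool_pos: [0.5759, 0.0349, 0.1004]
tcp_rot: [-3.141, -0.001, 2.263]
wrist_force: [1.4, -0.2, -0.5]
width: 0.277
```

```bash
python3 - <<'E'
from h import *
s=bot.sense();print(s['tool_pos'],s['tcp_rot'])
a=bot.grab_frame('wrist')[:,:,::-1];cv2.imwrite('pics/w9f.png',a)
C=cam('wrist',s);p=proj(C,[.5695,.042,.024])[0];print(p)
x,y=np.clip(p-70,0,None).astype(int);print(x,y)
cv2.imwrite('pics/w9.png',cv2.resize(a[y:y+140,x:x+180],None,fx=4.2,fy=4.2,interpolation=cv2.INTER_CUBIC))
E
```

```text
[0.57594145 0.03490585 0.10042146] [-3.14144045e+00 -7.70823676e-04  2.26325255e+00]
[319.97783726 191.73991103]
249 121
```

View pics/w9.png

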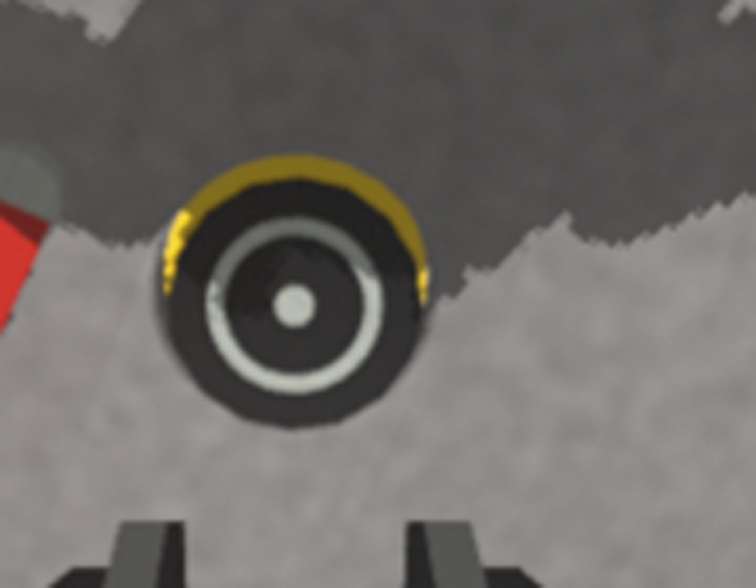

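```bash
python3 - <<'E'
from h import *
def ell(fn,roi,lo=75):
    a=cv2.imread(fn);g=cv2.cvtColor(a,cv2.COLOR_BGR2GRAY)
    x0,y0,x1,y1=roi;c=cv2.resize(g[y0:y1,x0:x1],None,fx=4,fy=4,interpolation=cv2.INTER_CUBIC)
    b=(c<lo).astype(np.uint8)
    cs,_=cv2.findContours(b,cv2.RETR_CCOMP,cv2.CHAIN_APPROX_NONE)
    for q in sorted(cs,key=cv2.contourArea)[::-1][:6]:
        if len(q)>100:
            e=cv2.fitEllipse(q);x,y,w,h=cv2.boundingRect(q);print(fn,'bbox',x/4+x0,y/4+y0,w/4,h/4,'ell',np.round(np.array(e[0])/4+[x0,y0],1),np.round(np.array(e[1])/4,2),round(e[2]))
ell('pics/w2.png',(262,110,370,222),60)
ell('pics/w3.png',(262,150,370,245),60)
ell('pics/w7f.png',(262,140,370,245),60)
ell('pics/w9f.png',(280,150,360,235),75)
E
```

```text
pics/w2.png bbox 268.5 119.0 94.5 94.5 ell [315.8 166.3] [93.69 93.8 ] 155
pics/w2.png bbox 282.5 136.5 66.5 64.5 ell [315.7 168.8] [64.16 66.33] 92
pics/w2.png bbox 290.0 144.0 52.0 50.75 ell [315.8 169.2] [50.65 51.98] 91
pics/w2.png bbox 307.75 162.5 16.0 15.25 ell [315.7 170. ] [15.05 15.66] 86
pics/w3.png bbox 271.75 162.75 94.5 82.25 ell [318.9 206.6] [85.35 95.2 ] 90
pics/w3.png bbox 286.25 182.5 65.5 61.0 ell [318.9 212.9] [60.86 65.16] 90
pics/w3.png bbox 292.75 189.0 52.25 48.75 ell [318.9 213.4] [48.36 51.71] 89
pics/w3.png bbox 311.25 207.0 15.5 14.5 ell [318.9 214.1] [14.09 15.13] 89
pics/w7f.png bbox 272.5 151.0 93.25 91.75 ell [319.1 196.9] [90.73 91.44] 95
pics/w7f.png bbox 286.75 165.25 64.75 64.25 ell [319.  197.3] [63.65 64.2 ] 96
pics/w7f.png bbox 293.75 172.25 50.75 50.5 ell [319.  197.5] [50.35 50.48] 112
pics/w7f.png bbox 311.5 190.25 15.25 15.0 ell [318.9 197.6] [14.79 15.17] 70
pics/w9f.png bbox 287.5 163.0 63.5 59.75 ell [319.1 193. ] [58.97 60.6 ] 89
pics/w9f.png bbox 297.5 172.75 43.5 42.75 ell [319.1 194. ] [42.27 42.85] 90
pics/w9f.png bbox 302.5 176.75 32.75 32.75 ell [318.9 193.1] [32.21 32.58] 138
pics/w9f.png bbox 313.5 188.25 11.25 11.25 ell [319.  193.7] [10.93 11.15] 7
```

Correction: the ring's aspect is 0.99 where a flat disc would show about 0.945. So the disc is tipped, with its front edge on the floor and its rear edge still on the near rim. It needs a few more mm of push.

```bash
python3 - <<'E'
from h import *
s=bot.sense();d=np.array([-.6362,.7715]);b=np.array([.5867,.0220])
for k,z in ((-.016,.06),(-.014,.026),(0,.026),(.004,.026)):print(k,rel(s,[*(b+k*d),z],2.2604))
E
```

```text
-0.016 (array([-30.6,   0.3,  40.5]), array([0.  , 0.04, 0.04]))
-0.014 (array([-28.6,   0.3,  74.5]), array([0.  , 0.04, 0.04]))
0 (array([-14.6,   0.4,  74.5]), array([0.  , 0.04, 0.04]))
0.004 (array([-10.6,   0.4,  74.5]), array([0.  , 0.04, 0.04]))
```

Emit:
jog_arm(
  grip=[0.72,0.72,0.72,0.72,0.72],
  translation=[
    [-31,0,10],
    [-31,0,40],
    [-31,0,65],
    [-31,0,74],
    [-31,0,74],
  ],
  turn=[
    [0,0,0],
    [0,0,0],
    [0,0,0],
    [0,0,0],
    [0,0,0],
  ],
)

```text
clock: 10.4
tool_pos: [0.5968, 0.0075, 0.0256]
tcp_rot: [-3.14, 0.0, 2.26]
wrist_force: [0.5, -0.1, -0.0]
width: 0.278
```

```bash
python3 - <<'E'
from h import *
s=bot.sense();d=np.array([-.6362,.7715]);b=np.array([.5867,.0220]);print(s['tool_pos'])
for k,z in ((0,.026),(.004,.026)):print(k,rel(s,[*(b+k*d),z],2.2604))
E
```

```text
[0.59680795 0.00752939 0.02562299]
0 (array([17.6,  1.4, -0.4]), array([-0.1 ,  0.02, -0.04]))
0.004 (array([21.6,  1.4, -0.4]), array([-0.1 ,  0.02, -0.04]))
```

Emit:
jog_arm(
  grip=[0.72,0.72,0.72,0.72,0.72,0.72,0.72,0.72,0.72],
  translation=[
    [5,1,-0.5],
    [10,1.4,-0.5],
    [14,1.4,-0.5],
    [16,1.4,-0.5],
    [17.5,1.4,-0.5],
    [18.5,1.4,-0.5],
    [19.3,1.4,-0.5],
    [20,1.4,-0.5],
    [20,1.4,-0.5],
  ],
  turn=[
    [0,0,0],
    [0,0,0],
    [0,0,0],
    [0,0,0],
    [0,0,0],
    [0,0,0],
    [0,0,0],
    [0,0,0],
    [0,0,0],
  ],
)

```text
clock: 11.3
tool_pos: [0.5851, 0.0238, 0.0261]
tcp_rot: [-3.14, 0.0, 2.259]
wrist_force: [-0.1, -0.7, 0.4]
width: 0.282
```

```bash
python3 - <<'E'
from h import *
s=bot.sense();print(s['tool_pos'],s['tcp_rot'])
a=bot.grab_frame('wrist')[:,:,::-1];cv2.imwrite('pics/w10f.png',a);a=cv2.resize(a[100:280,230:410],None,fx=3.3,fy=3.3)
cv2.imwrite('pics/w10.png',a)
E
```

```text
[0.58511858 0.02380165 0.02608001] [-3.13966337e+00  3.49622697e-04  2.25949742e+00]
```

View pics/w10.png

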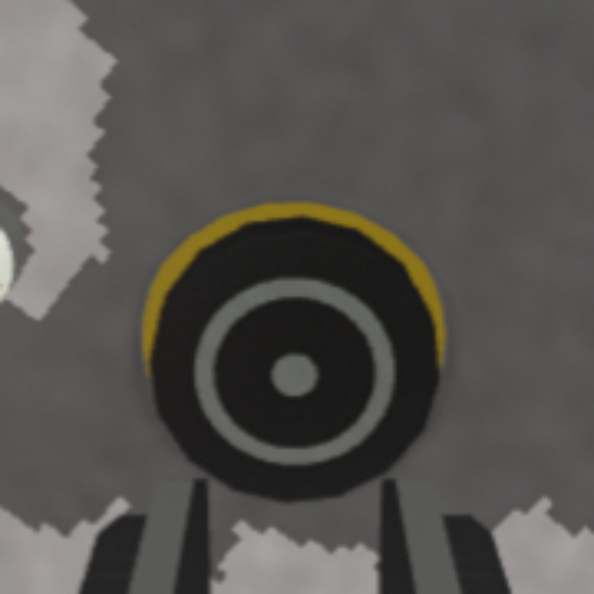

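The ring's aspect is now 0.935, so the disc lies flat, and its width has shrunk to 87 px, so it has dropped. I'll back off and check from above.

Emit:
jog_arm(
  grip=[0.72,0.72,0.72,0.72,0.72],
  translation=[
    [-5,0,-1],
    [-5,0,-30],
    [5,0,-65],
    [16,0,-75],
    [16,0,-75],
  ],
  turn=[
    [0,0,0],
    [0,0,0],
    [0,0,0],
    [0,0,0],
    [0,0,0],
  ],
)

```text
clock: 11.85
tool_pos: [0.5755, 0.0375, 0.1026]
tcp_rot: [3.141, 0.001, 2.261]
wrist_force: [-0.0, -0.4, 0.3]
width: 0.281
```

```bash
python3 - <<'E'
from h import *
s=bot.sense();print(s['tool_pos'],s['tcp_rot'])
a=bot.grab_frame('wrist')[:,:,::-1];cv2.imwrite('pics/w11f.png',a)
C=cam('wrist',s);p=proj(C,[.5695,.042,.024])[0];print(p)
b=bot.grab_frame('side')[:,:,::-1];cv2.imwrite('pics/s11.png',cv2.resize(b[175:235,280:360],None,fx=8,fy=8,interpolation=cv2.INTER_CUBIC))
# flat disc size prediction at z .024 / .033
c=np.array([.5695,.042,0]);y=s['tcp_rot'][2];e=np.array([np.sin(y),-np.cos(y),0])*.02
for z in (.024,.033):print(z,np.linalg.norm(np.diff(proj(C,[c+e+[0,0,z],c-e+[0,0,z]]),axis=0)))
E
```

```text
[0.57546613 0.03752004 0.10261715] [3.14082354e+00 1.05934642e-03 2.26094354e+00]
[317.89209149 193.81646096]
0.024 59.67589402499161
0.033 61.94689587751797
```

View pics/w11f.png

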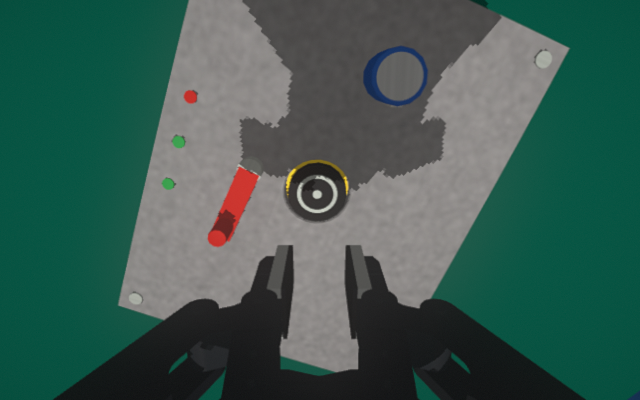

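View pics/s11.png

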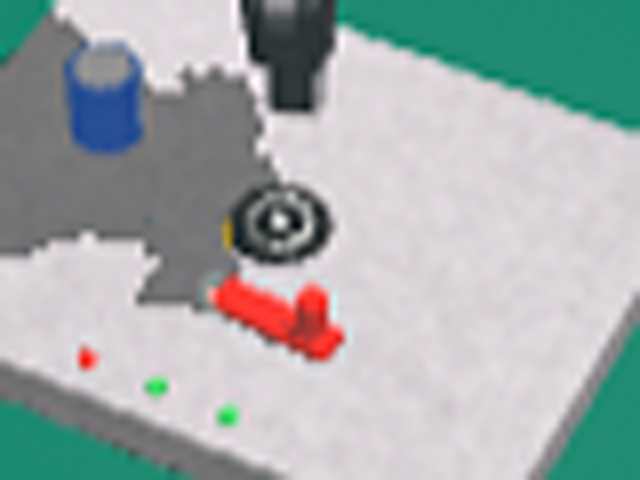

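The sounder is flush. In the side view no side wall shows, and its top centre sits at the row expected for z=0.024. Next, the clip.

```bash
python3 - <<'E'
from h import *
s=bot.sense();print(np.round(s['joint_pos'],3))
C=cam('wrist',s)
yaw=.322;R=Ro.from_euler('z',yaw).as_matrix()
o=np.array([.5692,.0418,0])
k=unproj(C,[(217.5,239)],.052)[0];bs=unproj(C,[(251,166)],.0315)[0];st=unproj(C,[(317,194)],.024)[0]
for n,x in(('knob',k),('boss',bs),('sounder',st)):print(n,x.round(4),(R.T@(x-o)).round(4))
E
```

```text
[-0.272  0.587  0.196  1.862 -0.164  0.71   0.706]
knob [ 0.5338 -0.0128  0.052 ] [-0.0508 -0.0406  0.052 ]
boss [0.5229 0.0307 0.0315] [-0.0475  0.0041  0.0315]
sounder [0.568  0.0407 0.024 ] [-0.0015 -0.0007  0.024 ]
```

```bash
cat >> h.py <<'E'
o=np.array([.5692,.0418]);yawp=.322
def clip(phi,m,z,off=.017):
    R=Ro.from_euler('z',yawp).as_matrix()[:2,:2];ph=np.radians(phi)
    P=np.array([-.046,0]);t=np.array([-np.sin(ph),np.cos(ph)])
    K=P+.042*np.array([np.cos(ph),np.sin(ph)])
    return [*(o+R@(K-(off+m)*t)),z],yawp+ph+np.pi/2
E
python3 - <<'E'
from h import *
s=bot.sense();p,y=clip(-97,.014,.09);print(p,y,rel(s,p,y))
E
```

```text
[np.float64(0.5035180576306886), np.float64(-0.020075093648357384), 0.09] 0.19982695236039705 (array([  2. , -90.9,  10.8]), array([-5.0000e-02,  1.3000e-01,  1.1804e+02]))
```

Emit:
jog_arm(
  grip=[1,1,1,1,1,1,1,1,1,1,1,1,1,1,1,1],
  translation=[
    [2,-30,5],
    [2,-60,10],
    [2,-91,10],
    [2,-91,10],
    [2,-91,10],
    [2,-91,10],
    [2,-91,10],
    [2,-91,10],
    [2,-91,10],
    [2,-91,10],
    [2,-91,10],
    [2,-91,10],
    [2,-91,10],
    [2,-91,10],
    [2,-91,10],
    [2,-91,10],
  ],
  turn=[
    [0,0,118],
    [0,0,118],
    [0,0,118],
    [0,0,118],
    [0,0,118],
    [0,0,118],
    [0,0,118],
    [0,0,118],
    [0,0,118],
    [0,0,118],
    [0,0,118],
    [0,0,118],
    [0,0,118],
    [0,0,118],
    [0,0,118],
    [0,0,118],
  ],
)

```text
clock: 13.55
tool_pos: [0.5031, -0.0206, 0.09]
tcp_rot: [3.139, 0.004, 0.204]
wrist_force: [0.4, 0.3, -0.2]
width: 0.001
```

```bash
python3 - <<'E'
from h import *
s=bot.sense();p,y=clip(-97,.014,.04);print(p,y,rel(s,p,y))
a=bot.grab_frame('wrist')[:,:,::-1];cv2.imwrite('pics/w12.png',a)
p,y=clip(-97,-.017,.052);C=cam('wrist',s);print('knob pred',proj(C,p))
E
```

```text
[np.float64(0.5035180576306886), np.float64(-0.020075093648357384), 0.04] 0.19982695236039705 (array([ 0.7, -0.6, 50. ]), array([0.13, 0.2 , 0.22]))
knob pred [[317.04960935 173.37397513]]
```

View pics/w12.png

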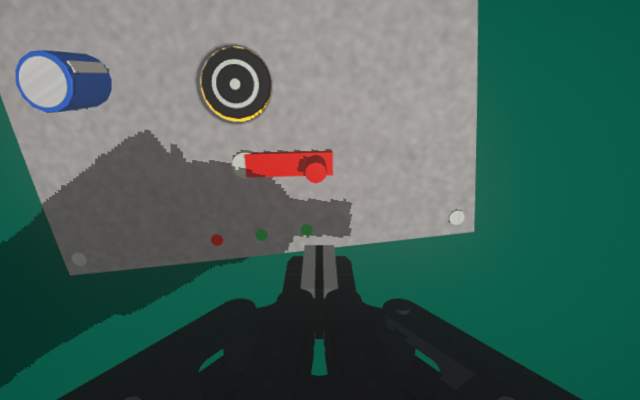

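The knob is at (315,172), 2 px from the prediction. The sounder is seated in the recess at (235,84). Descending beside the knob.

Emit:
jog_arm(
  grip=[1,1,1,1],
  translation=[
    [0.7,-0.6,25],
    [0.7,-0.6,45],
    [0.7,-0.6,51],
    [0.7,-0.6,51],
  ],
  turn=[
    [0.1,0.2,0.2],
    [0.1,0.2,0.2],
    [0.1,0.2,0.2],
    [0.1,0.2,0.2],
  ],
)

```text
clock: 14.0
tool_pos: [0.5032, -0.0202, 0.0388]
tcp_rot: [-3.141, 0.001, 0.201]
wrist_force: [-0.7, 0.4, 0.1]
width: -0.003
```

```bash
python3 - <<'E'
from h import *
s=bot.sense();print(s['tool_pos'],s['tcp_rot'],s['wrist_force'])
for ph,m in [(-97,.009),(-97,.005),(-97,.001),(-96,0)]+[(p,0) for p in range(-91,-20,5)]:
    p,y=clip(ph,m,.0395);t,w=rel(s,p,y);print(ph,m,t,w)
E
```

```text
[ 0.50317134 -0.02024379  0.03875754] [-3.14148978e+00  8.65779478e-04  2.00618060e-01] [-0.70464504  0.44191157  0.0703034 ]
-97 0.009 [ 5.4 -0.1 -0.7] [-0.01  0.05  0.05]
-97 0.005 [ 9.4 -0.1 -0.8] [-0.01  0.05  0.05]
-97 0.001 [13.4 -0.1 -0.8] [-0.01  0.05  0.05]
-96 0 [15.1  0.2 -0.8] [-0.01  0.05 -0.95]
-91 0 [18.9  1.5 -0.8] [-0.01  0.05 -5.95]
-86 0 [22.7  2.4 -0.8] [-1.000e-02  5.000e-02 -1.095e+01]
-81 0 [26.6  3.  -0.8] [-1.000e-02  5.000e-02 -1.595e+01]
-76 0 [30.6  3.2 -0.8] [-1.000e-02  5.000e-02 -2.095e+01]
-71 0 [34.5  3.1 -0.8] [-2.000e-02  5.000e-02 -2.595e+01]
-66 0 [38.4  2.7 -0.8] [-2.000e-02  5.000e-02 -3.095e+01]
-61 0 [42.3  1.9 -0.8] [-2.000e-02  5.000e-02 -3.595e+01]
-56 0 [46.1  0.8 -0.8] [-2.000e-02  5.000e-02 -4.095e+01]
-51 0 [49.8 -0.7 -0.8] [-3.000e-02  4.000e-02 -4.595e+01]
-46 0 [53.3 -2.4 -0.8] [-3.000e-02  4.000e-02 -5.095e+01]
-41 0 [56.7 -4.5 -0.8] [-3.000e-02  4.000e-02 -5.595e+01]
-36 0 [59.9 -6.8 -0.8] [-3.000e-02  4.000e-02 -6.095e+01]
-31 0 [62.8 -9.4 -0.8] [-3.000e-02  4.000e-02 -6.595e+01]
-26 0 [ 65.6 -12.3  -0.8] [-4.000e-02  4.000e-02 -7.095e+01]
-21 0 [ 68.  -15.4  -0.8] [-4.000e-02  4.000e-02 -7.595e+01]
```

Emit:
jog_arm(
  grip=[1,1,1,1,1,1,1,1,1,1,1,1,1,1,1,1,1,1],
  translation=[
    [5,0,-0.5],
    [9.5,0,-0.5],
    [13,0,-0.5],
    [15,0,-0.5],
    [19,1.5,-0.5],
    [22.5,2.4,-0.5],
    [26.5,3,-0.5],
    [30.5,3.2,-0.5],
    [34.5,3,-0.5],
    [38.5,2.7,-0.5],
    [42.5,2,-0.5],
    [46,0.8,-0.5],
    [50,-0.7,-0.5],
    [53.5,-2.5,-0.5],
    [57,-4.5,-0.5],
    [60,-7,-0.5],
    [60,-7,-0.5],
    [60,-7,-0.5],
  ],
  turn=[
    [0,0,0],
    [0,0,0],
    [0,0,0],
    [0,0,-1],
    [0,0,-6],
    [0,0,-11],
    [0,0,-16],
    [0,0,-21],
    [0,0,-26],
    [0,0,-31],
    [0,0,-36],
    [0,0,-41],
    [0,0,-46],
    [0,0,-51],
    [0,0,-56],
    [0,0,-61],
    [0,0,-61],
    [0,0,-61],
  ],
)

```text
clock: 15.8
tool_pos: [0.5605, -0.0015, 0.0393]
tcp_rot: [-3.141, 0.0, 1.263]
wrist_force: [0.1, -0.1, -0.1]
width: 0.003
```

```bash
python3 - <<'E'
from h import *
s=bot.sense();print(s['tool_pos'],s['tcp_rot'],s['wrist_force'])
a=bot.grab_frame('wrist')[:,:,::-1];cv2.imwrite('pics/w13.png',a)
for ph,m in [(p,0) for p in range(-36,0,5)]+[(0,0),(0,-.001),(0,-.002),(0,-.003)]:
    p,y=clip(ph,m,.0395);t,w=rel(s,p,y);print(ph,m,t,w)
E
```

```text
[ 0.56054948 -0.0014728   0.03931808] [-3.14082798e+00  2.31364566e-04  1.26324425e+00] [ 0.09329733 -0.11225592 -0.11283578]
-36 0 [-0.2 -0.  -0.2] [-0.04  0.01 -0.07]
-31 0 [ 3.6  1.3 -0.2] [-0.04  0.01 -5.07]
-26 0 [ 7.4  2.3 -0.2] [-4.000e-02  1.000e-02 -1.007e+01]
-21 0 [11.3  2.9 -0.2] [-5.000e-02  1.000e-02 -1.507e+01]
-16 0 [15.2  3.2 -0.2] [-5.000e-02  1.000e-02 -2.007e+01]
-11 0 [19.2  3.2 -0.2] [ -0.05   0.   -25.07]
-6 0 [23.1  2.8 -0.2] [ -0.05   0.   -30.07]
-1 0 [27.   2.1 -0.2] [ -0.05  -0.   -35.07]
0 0 [27.8  1.9 -0.2] [ -0.05  -0.   -36.07]
0 -0.001 [28.6  1.3 -0.2] [ -0.05  -0.   -36.07]
0 -0.002 [29.4  0.7 -0.2] [ -0.05  -0.   -36.07]
0 -0.003 [30.2  0.2 -0.2] [ -0.05  -0.   -36.07]
```

View pics/w13.png

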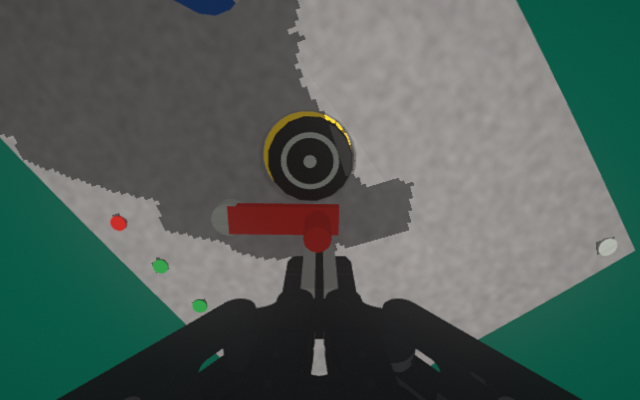

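The clip is following the fingertips: the knob is at (317,238) and the bar is about to cross the sounder. Continuing to the stop.

Emit:
jog_arm(
  grip=[1,1,1,1,1,1,1,1,1,1],
  translation=[
    [3.6,1.3,0],
    [7.4,2.3,0],
    [11.3,2.9,0],
    [15.2,3.2,0],
    [19.2,3.2,0],
    [23,2.8,0],
    [26,2.3,0],
    [27,2,0],
    [28,1.8,0],
    [28,1.8,0],
  ],
  turn=[
    [0,0,-5],
    [0,0,-10],
    [0,0,-15],
    [0,0,-20],
    [0,0,-25],
    [0,0,-30],
    [0,0,-34],
    [0,0,-35],
    [0,0,-36],
    [0,0,-36],
  ],
)

```text
clock: 16.85
tool_pos: [0.5706, 0.0245, 0.0393]
tcp_rot: [-3.141, -0.0, 1.89]
wrist_force: [0.4, 0.1, -0.6]
width: 0.001
```

```bash
python3 - <<'E'
from h import *
s=bot.sense();print(s['tool_pos'],s['tcp_rot'],s['wrist_force'])
a=bot.grab_frame('wrist')[:,:,::-1];cv2.imwrite('pics/w14.png',a)
p,y=clip(0,0,.0395);print(rel(s,p,y))
C=cam('wrist',s);R=Ro.from_euler('z',-yawp).as_matrix()
k=unproj(C,[(317,238)],.052)[0];print(k)
E
```

```text
[0.57056018 0.02452088 0.0392618 ] [-3.14053734e+00 -1.01501913e-04  1.89035846e+00] [ 0.41052819  0.06257711 -0.62636435]
(array([-0.2,  0.2, -0.2]), array([-0.06, -0.01, -0.14]))
[0.56315482 0.04141339 0.052     ]
```

View pics/w14.png

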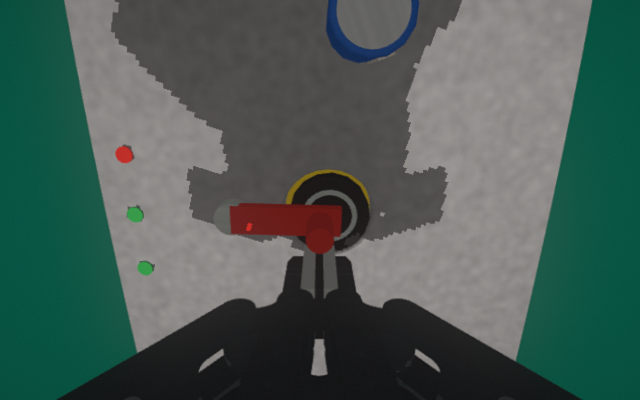

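Emit:
jog_arm(
  grip=[1,1,1],
  translation=[
    [0.8,0,0],
    [1.6,0,0],
    [1.6,0,0],
  ],
  turn=[
    [0,0,0],
    [0,0,0],
    [0,0,0],
  ],
)

```text
clock: 17.2
tool_pos: [0.57, 0.026, 0.0392]
tcp_rot: [-3.14, 0.0, 1.89]
wrist_force: [1.2, -0.8, -0.1]
width: -0.0
```

Emit:
jog_arm(
  grip=[1,1,1],
  translation=[
    [0.8,0,0],
    [1.6,0,0],
    [1.6,0,0],
  ],
  turn=[
    [0,0,0],
    [0,0,0],
    [0,0,0],
  ],
)

```text
clock: 17.5
tool_pos: [0.5699, 0.0263, 0.0393]
tcp_rot: [-3.141, 0.002, 1.888]
wrist_force: [2.6, -5.4, -0.6]
width: -0.005
```

Emit:
jog_arm(
  grip=[1,1,1],
  translation=[
    [1,0,0],
    [2,0,0],
    [2,0,0],
  ],
  turn=[
    [0,0,0],
    [0,0,0],
    [0,0,0],
  ],
)

```text
clock: 17.8
tool_pos: [0.5698, 0.0265, 0.0394]
tcp_rot: [-3.141, 0.004, 1.887]
wrist_force: [3.9, -7.8, -1.7]
width: -0.002
```

Emit:
jog_arm(
  grip=[1,1,1,1,1,1],
  translation=[
    [-3,0,0],
    [-20,0,0],
    [-50,0,-20],
    [-50,0,-60],
    [-50,0,-90],
    [-50,0,-90],
  ],
  turn=[
    [0,0,0],
    [0,0,0],
    [0,0,0],
    [0,0,0],
    [0,0,0],
    [0,0,0],
  ],
)

```text
clock: 18.4
tool_pos: [0.5873, -0.0206, 0.1335]
tcp_rot: [3.136, 0.005, 1.887]
wrist_force: [0.2, 0.3, -0.1]
width: 0.001
```

```bash
python3 - <<'E'
from h import *
s=bot.sense();print(s['tool_pos'],s['wrist_force'])
a=bot.grab_frame('wrist')[:,:,::-1];cv2.imwrite('pics/w15.png',a)
b=bot.grab_frame('side')[:,:,::-1];cv2.imwrite('pics/s15.png',cv2.resize(b[165:235,270:360],None,fx=8,fy=8,interpolation=cv2.INTER_CUBIC))
C=cam('wrist',s)
for p in ([-.004,0,.052],[-.046,0,.0315],[.006,0,.032]):
    R=Ro.from_euler('z',yawp).as_matrix();print(proj(C,R@np.array(p)+[*o,0]))
E
```

```text
[ 0.58729396 -0.02063523  0.13346617] [ 0.20000528  0.33179857 -0.10915762]
[[316.84670928 103.99691872]]
[[255.2966871  102.28723531]]
[[331.55708758 101.66973694]]
```

View pics/w15.png

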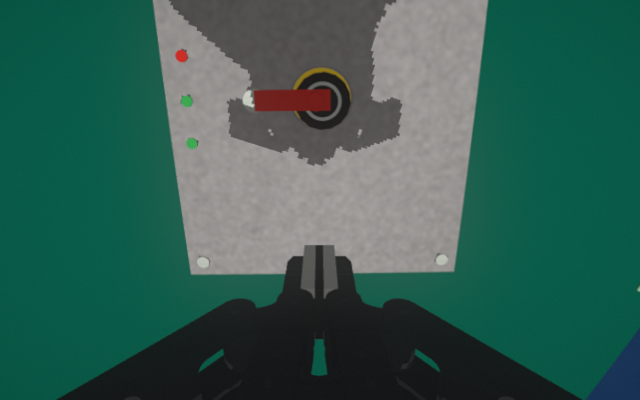

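View pics/s15.png

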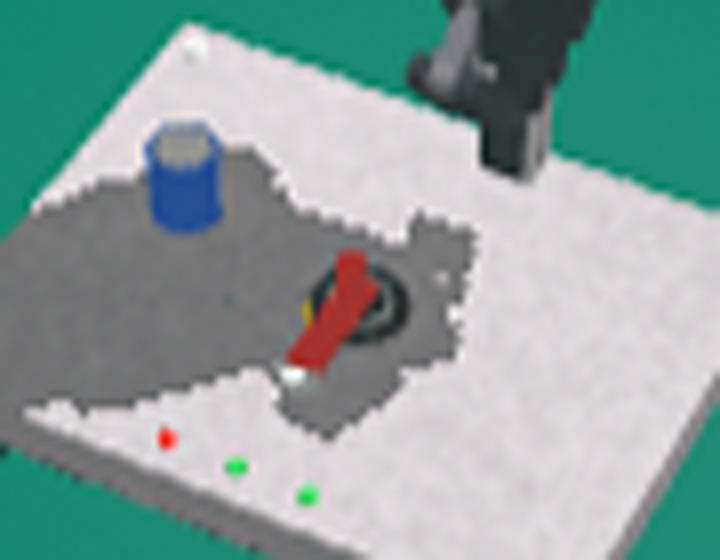

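```bash
python3 - <<'E'
from h import *
b=bot.grab_frame('top')[:,:,::-1];cv2.imwrite('pics/t16.png',b)
a=cv2.imread('pics/top0.png')
for n,(x0,y0,x1,y1) in dict(driver=(155,185,215,255),brush=(450,180,490,262)).items(): print(n,cv2.absdiff(a,b)[y0:y1,x0:x1].max())
bot.close_job()
E
```

```text
driver 11
brush 11
the job is handed in; nothing more can be done
```

View pics/t16.png

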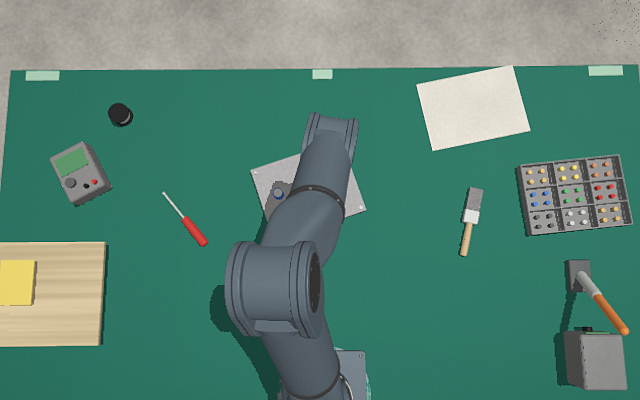

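The sounder is flush in its recess, the clip is shut against its stop, and the job was handed in at about 18.5 s with the hand clear, 13 cm up.

- **Sounder:** I slid it across the plate with two part-open fingertips. It first tipped, with its front edge on the floor and its rear edge on the rim. I had misread that as the disc lying flat and proud until the shape of its ring in the picture showed the tilt. I backed off, looked, and pushed 2 to 3 mm further, and it dropped. The wrist and side pictures then showed it flat and flush, resting near one wall of the recess.
- **Clip:** I swept the knob round its arc with the shut fingers until the fingertips stopped advancing and the resisting force rose to about 9 N. The last wrist picture shows the bar over the sounder along the plate's +x, matching the predicted shut position to within a few pixels.
- **Bystanders:** The screwdriver and brush look the same in the top picture as at the start. The capacitor was never approached and still stands in the last side picture. I did not measure its position again, and in the last top picture the arm partly hides it.
- **Odd readings:** The wrist and top cameras disagreed by about 2 to 3 mm on the recess centre. While I was finding the finger height, the tips pressed on the plate with about 34 N.

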